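# Load an archive drive cartridge through the dock's spring dust flap

## Robot

A 6-joint arm with a two-finger parallel gripper is mounted at the origin on the work surface. World frame = base frame: x ahead of the robot, y to its left, z up, the work surface at z = 0. Lengths are in m, angles in rad, forces in N, time in s.
With the tool pointing down it reaches from about 0.35 to 0.975 m from the base axis. Payload 7.1 kg.
Tool frame: the origin (TCP) lies midway between the tips of the shut fingers; the grasp point (between the pads) lies 19 mm behind it; z points along the fingers, y is the line along which they close (so a half turn about z gives the same grasp; the last joint's range is limited). The gripper opens to 88 mm and grips with 3 to 60 N. Pads are 20 mm wide; open, the fingers measure 115 mm over their backs; the gripper's body (75 mm by 178 mm) begins 61 mm behind the grasp point.
Start: joints at [1.307, 0.423, 1.63, -0, 1.089, -0.019], TCP at [0.151, 0.606, 0.223] pointing down, gripper open.
Joint ranges: [-3, 3], [-0.9, 2.11], [0.09, 2.58], [-1.31, 4.45], [0.11, 2.69], [-2.54, 2.54]. Speed limits (rad/s): [2.39, 2.39, 3.01, 3.14, 3.14, 3.14].

## Interface

Orientations are given as a unit quaternion [w, x, y, z].
In Python, from station import move_pose, movel, movej, command_gripper, wait, inverse_kinematics, read_camera, camera_info, MotionError, job_done, get_time, get_joint_pos, get_qvel, get_effort, get_tcp_pos, get_ee_rot, get_ft_force, get_ft_torque, get_grip_width, get_finger_force gives the robot as it stands. Calls block until the motion is done:
- move_pose(position, orientation): joint-space move of the TCP to a pose.
- movel(position, frame=None, v=0.15, until_force=None): straight line of the TCP; frame=None keeps the orientation; v is the mean speed in m/s. With until_force (N) it stops when the force on the tool has changed by that much, and returns True; else False.
- movej(angles): joint-space move.
- command_gripper(opening): opening from 0.0 (shut) to 1.0 (fully open); the grip force is fixed at half the most; returns when the fingers have stopped.
- wait(seconds).
- inverse_kinematics(position, orientation): joint angles nearest the present ones, or None.
- read_camera(name): name is "scene" or "top" or "wrist"; returns the picture (384x512x3 uint8, red, green, blue); there is no depth.
- camera_info(name): a dict with "intrinsics" (3x3 intrinsics, pixels), "T" (4x4, takes a point from camera to world coordinates); the wrist camera has in their place "tool_from_camera" (4x4, takes a point from camera to tool coordinates, whose origin is the TCP and whose axes are the flange's). Camera axes: x right, y up, looking along -z (the intrinsics and any distortion apply to the point x, -y, -z); pixel columns grow to the right and rows downward; lengths in m; the calibration is good to about 2 mm. A picture is of the moment at which its call begins: read the wrist's pose just before it. camera_info takes no time and is no camera call.
A pose or a line that the arm cannot do raises MotionError and nothing moves.
- job_done(): hands the job in; it is judged then, once.
Readings, each from a call of its own:
- get_time(): time.
- get_joint_pos(): joint angles.
- get_qvel(): joint speeds.
- get_effort(): joint torques, N m.
- get_tcp_pos(): TCP position.
- get_ee_rot(): TCP orientation.
- get_ft_force(): force on the tool from outside, world axes, zero at the start.
- get_ft_torque(): the same for the moment, N m.
- get_grip_width(): opening from 0.0 (shut) to 1.0 (fully open).
- get_finger_force(): force on a finger pad.
Only numpy, scipy, OpenCV 4.12 (cv2) and the standard library are available. Lean on these libraries where they do the work, as an engineer would, in place of code of your own. Each camera call takes 0.05 s, during which the arm holds its last target. There are 200 camera calls.

## Task

Take the blue-labelled drive cartridge out of the holder, stand it nose down in the mouth of the archive dock and press it down through the spring dust flap until it is fully home, with the sprung contacts at the bottom pressed down to their stop, then draw back so that the flap springs shut over it. The contacts sit at a depth you cannot see and are delicate: press slowly, stop when you feel it bottom, and never load them with more than 20 N. Leave the orange cartridge and everything else on the bench alone.

Things in the scene. Friction and masses are not known exactly. Their poses are not given: they have to be found in the camera images.
- blue_drive_mid (a point): centre of the blue-labelled drive cartridge: black box 112 (its x) x 36 (its y, the width to grip) x 76 mm high (its z, up), blue labels, 0.22 to 0.45 kg. Top face 38 mm above this point, underside 38 mm below. The lowest 18 mm is a wedge nose: its broad sides taper from 36 to 16 mm wide at the bottom. Goes into the dock either way round.
- orange_drive_mid (a point): centre of the other cartridge in the holder: same shape and size, orange labels; leave it standing there.
- holder: grey cartridge holder fixed on the bench, 146 (x) x 176 (y) x 32 mm high, origin at the centre of its underside. Two open pockets, at y = +42 and -42 mm, floor 6 mm above the bench, 4 mm clearance all round; a cartridge stands nose down in each (its x along the holder's x), its top 82 mm above the bench. Either may be the blue one.
- dock_mouth (a point): centre of the mouth, level with the dock's top face, 140 mm above the bench; z up, x along the mouth (a cartridge's x goes along it, either way round). Mouth 126 x 48 mm at the top, narrowing by 45 degree lead-ins over 4 mm to 118 x 40 mm: a cartridge has 3 mm to spare at each end and 2 mm at each side. The flap lies 6.5 mm below the top face.
- flap_l (a joint): left (+y of the dock) leaf of the twin-leaf spring dust flap, two 114 x 22 mm light metal leaves hinged along the long sides of the mouth; 0 = shut (level), about 1.5 rad = pushed down and open. Its spring shuts it.
- flap_r (a joint): right (-y) leaf of the flap, same values.
- contacts (a joint): sprung contact block at the bottom of the dock, under the cartridge's nose: travel in m, 0 = not touched, 0.003 = pressed down to its stop (1 N to begin, 3 N at the stop, hard beyond that). Fully home means pressed by at least 0.002 and staying so; the guide springs hold the cartridge down. A total push of 8 to 13 N seats it. The flap may shut before it is home.
- screwdriver: green-handled screwdriver lying on the bench, 190 mm long; leave alone.
- multimeter: yellow multimeter 150 x 75 x 36 mm lying on the bench; leave alone.
- pliers: blue-handled pliers 170 mm long lying on the bench; leave alone.
- mouse: black computer mouse, 104 x 60 x 34 mm; leave alone.
- junction_box: white square junction box 85 x 85 x 38 mm; leave alone.
- conduit: white plastic conduit offcut standing upright, 49 mm wide, 130 mm high; leave alone.
- dock: the archive dock, dark grey with a white top, 150 (x) x 100 (y) x 140 mm, fixed; origin under its centre. Springs 56 mm below its top grip the cartridge: pushing it past flap and springs takes 2 to 8 N; it does not sink home by itself. Home, the cartridge's top is 32 to 46 mm below the dock's top (unseen, differs): finish with shut fingertips in the mouth, fingers side by side along its length.
There are look-alikes about, which are no part of the job. What is shaped like the part that bears blue_drive_mid but green is not meant.

How it is judged:
By the outcome, as a careful person would: the job done as asked, in the order asked, and still so for the second after the job is handed in, with the robot touching nothing.
It also fails if it takes over 72 s, if anything falls off the work surface, if the arm or the gripper's body presses on something with over 40 N, if the wrist force passes 120 N, or if a joint passes its speed limit or range.

## Working session

There is one attempt and no reset: what is moved stays moved. The work goes in short steps, each a Python script; the robot and the scene stay as the last script left them, time stands still between calls to the robot, and variables do not carry over. Pictures are saved under pics/ and viewed, at most 10 in all, crops included, and the job is handed in when it is done.

```bash
mkdir -p pics; ls; python3 - <<'E'
from station import *
import cv2,numpy as np
for n in("scene","top"):
    cv2.imwrite(f"pics/{n}0.png",read_camera(n)[:,:,::-1])
    i=camera_info(n);print(n,{k:np.round(np.array(v),4).tolist() if k!='name' else v for k,v in i.items()})
print(camera_info("wrist"));print(get_time(),get_ee_rot(),get_ft_force())
E
```

```text
pics
scene {'intrinsics': [[380.6784, 0.0, 255.6095], [0.0, 380.6784, 188.0983], [0.0, 0.0, 1.0]], 'T': [[0.8339, -0.4274, 0.349, 0.863], [0.5518, 0.6566, -0.5142, -0.5669], [-0.0094, 0.6214, 0.7834, 1.0101], [0.0, 0.0, 0.0, 1.0]]}
top {'intrinsics': [[494.9966, 0.0, 255.9504], [0.0, 494.9966, 191.761], [0.0, 0.0, 1.0]], 'T': [[-0.0233, 0.9968, -0.0765, 0.3745], [-0.9997, -0.0237, -0.0044, -0.0185], [-0.0062, 0.0764, 0.9971, 1.675], [0.0, 0.0, 0.0, 1.0]]}
{'intrinsics': array([[320.79961331,   0.        , 251.04347549],
       [  0.        , 320.79961331, 190.3706319 ],
       [  0.        ,   0.        ,   1.        ]]), 'tool_from_camera': array([[ 7.36906909e-04,  9.62790340e-01,  2.70248437e-01,
         7.47668256e-02],
       [ 9.99999603e-01, -5.73959489e-04, -6.81979763e-04,
         1.29763242e-03],
       [-5.01491874e-04,  2.70248832e-01, -9.62790381e-01,
        -1.62171891e-01],
       [ 0.00000000e+00,  0.00000000e+00,  0.00000000e+00,
         1.00000000e+00]])}
0.1 [-9.30509370e-05  1.22084227e-01  9.92519524e-01 -6.53615709e-04] [-0.08512549  0.06403886 -0.333922  ]
```

View pics/scene0.png

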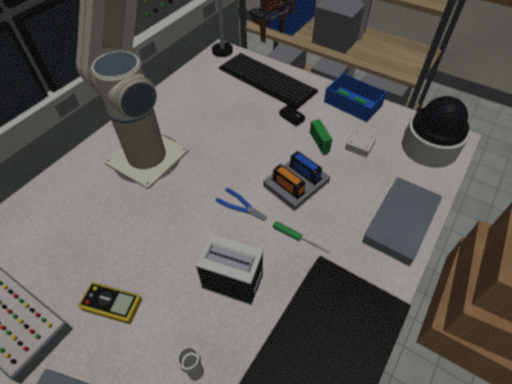

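View pics/top0.png

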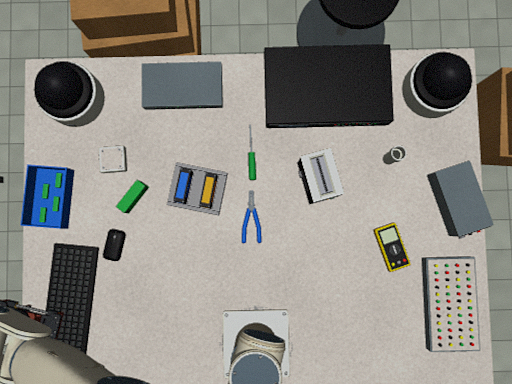

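The scene view shows the holder at about (297,183) and the dock at about (232,265). In the top view the blue cartridge is at about (183,186), orange at (208,190) and the dock's top at about (320,175). I'll get rough positions from the top view, then look closer with the wrist camera.

```bash
cat > h.py <<'E'
from station import *
import cv2,numpy as np
from scipy.spatial.transform import Rotation as R
def quat(yaw):  # tool down; tool x along yaw direction
    q=(R.from_euler('z',yaw)*R.from_euler('x',np.pi)).as_quat(); return [q[3],q[0],q[1],q[2]]
def cam(name):
    i=camera_info(name)
    if 'T' in i: return i['intrinsics'],np.array(i['T'])
    w,x,y,z=get_ee_rot();M=np.eye(4);M[:3,:3]=R.from_quat([x,y,z,w]).as_matrix();M[:3,3]=get_tcp_pos()
    return i['intrinsics'],M@i['tool_from_camera']
def ray(K,T,px,z):
    px=np.atleast_2d(px).astype(float)
    d=np.c_[(px[:,0]-K[0,2])/K[0,0],-(px[:,1]-K[1,2])/K[1,1],-np.ones(len(px))]@T[:3,:3].T
    o=T[:3,3];return o+d*((z-o[2])/d[:,2])[:,None]
def rect(mask,K,T,z,near):
    """component nearest to pixel near -> world centre, long/short sizes, yaw of the long side"""
    cs,_=cv2.findContours(mask.astype(np.uint8),cv2.RETR_EXTERNAL,cv2.CHAIN_APPROX_NONE)
    cs=[c for c in cs if cv2.contourArea(c)>40]
    c=min(cs,key=lambda c:np.linalg.norm(c[:,0].mean(0)-near))
    P=ray(K,T,c[:,0],z)[:,:2]
    b=cv2.boxPoints(cv2.minAreaRect((P*1000).astype(np.float32)))/1000
    e=[b[1]-b[0],b[2]-b[1]];e.sort(key=np.linalg.norm)
    return b.mean(0),np.linalg.norm(e[1]),np.linalg.norm(e[0]),(np.arctan2(e[1][1],e[1][0])+np.pi/2)%np.pi-np.pi/2
def blue(h): return (h[...,0]>100)&(h[...,0]<130)&(h[...,1]>120)&(h[...,2]>50)
def orange(h): return (h[...,0]>8)&(h[...,0]<25)&(h[...,1]>120)&(h[...,2]>70)
def white(h): return (h[...,1]<25)&(h[...,2]>205)
E
python3 - <<'E'
from h import *
im=cv2.imread("pics/top0.png");h=cv2.cvtColor(im,cv2.COLOR_BGR2HSV);K,T=cam("top")
print("blue",rect(blue(h),K,T,.082,(183,186)));print("orange",rect(orange(h),K,T,.082,(208,190)))
print(h[165,305],h[190,330],h[230,300])
print("dock",rect(white(h),K,T,.14,(320,175)))
print(ray(K,T,[(320,175)],.14))
cv2.imwrite("pics/topz.png",cv2.resize(im[130:230,150:360],None,fx=3.8,fy=3.8,interpolation=cv2.INTER_CUBIC))
E
```

```text
blue (array([0.52448094, 0.22851932], dtype=float32), np.float32(0.08573973), np.float32(0.026799664), np.float32(-0.22977793))
orange (array([0.5074697 , 0.14559507], dtype=float32), np.float32(0.08642339), np.float32(0.02670695), np.float32(-0.21360362))
[ 90   3 201] [113  17 175] [ 14  17 197]Traceback (most recent call last):
  File "<stdin>", line 5, in <module>
  File "h.py", line 19, in rect
    c=min(cs,key=lambda c:np.linalg.norm(c[:,0].mean(0)-near))
ValueError: min() iterable argument is empty
```

```bash
python3 - <<'E'
from h import *
K,T=cam("top");d=ray(K,T,[(320,175)],.14)[0];print(d)
for y in(.165,.165+np.pi,.165+np.pi/2,.165-np.pi/2): print(y,inverse_kinematics([d[0],d[1],.27],quat(y)))
for y in(-.21,-.21+np.pi): print(y,inverse_kinematics([.5245,.2285,.2],quat(y)))
def look(p,yaw,n):
    move_pose(p,quat(yaw));c=cam("wrist");im=read_camera("wrist")[:,:,::-1]
    cv2.imwrite(f"pics/{n}.png",im);np.savez(f"pics/{n}.npz",K=c[0],T=c[1])
look([.5245,.2285,.24],np.pi-.21,"wb")
look([d[0],d[1],.30],np.pi+.165,"wd")
print(get_time())
E
```

```text
[ 0.53995431 -0.21246399  0.14      ]
0.165 [-3.95387308e-01  3.06207795e-01  1.68744939e+00 -4.44089210e-16
  1.14793546e+00  1.01040902e+00]
3.306592653589793 [-0.39538731  0.3062078   1.68744939  0.          1.14793546 -2.13118363]
1.7357963267948966 [-0.39538731  0.3062078   1.68744939  0.          1.14793546 -0.56038731]
-1.4057963267948965 None
-0.21 [ 3.90057512e-01  3.73805658e-01  1.76714322e+00 -4.44089210e-16
  1.00064378e+00  2.17085384e+00]
2.931592653589793 [ 0.39005751  0.37380566  1.76714322  0.          1.00064378 -0.97073881]
3.7583
```

View pics/wb.png

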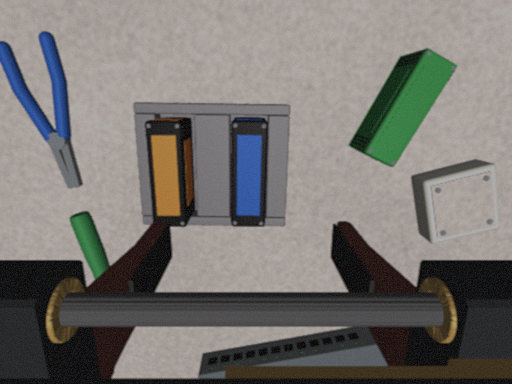

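View pics/wd.png

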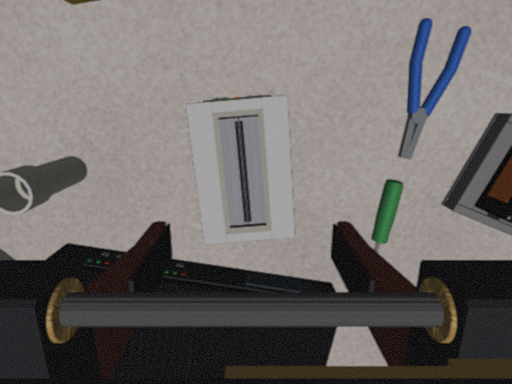

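The wrist view over the holder shows the blue cartridge's top label at about x 237–261, y 135–217. In the dock view the white top has corners near (188,104), (287,96), (294,237) and (204,242), with the mouth at its middle near (242,172). I'll refine both.

```bash
python3 - <<'E'
from h import *
b=np.load("pics/wb.npz");im=cv2.imread("pics/wb.png");h=cv2.cvtColor(im,cv2.COLOR_BGR2HSV)
m=blue(h)&(h[...,2]>60);m[:128]=0
print("blue",rect(m,b['K'],b['T'],.082,(250,175)))
m=orange(h);print("orange",rect(m,b['K'],b['T'],.082,(168,175)))
print("holder",ray(b['K'],b['T'],[(136,104),(290,105),(285,225),(142,224)],.032)[:,:2].round(4).tolist())
print("bluetop",ray(b['K'],b['T'],[(232,123),(267,123),(266,225),(232,225)],.082)[:,:2].round(4).tolist())
d=np.load("pics/wd.npz");P=ray(d['K'],d['T'],[(188,104),(287,96),(294,237),(204,242)],.14)[:,:2]
print("dock",P.mean(0),P.round(4).tolist(),[np.linalg.norm(P[i]-P[i-1]).round(4) for i in range(4)])
im=cv2.imread("pics/wd.png");cv2.imwrite("pics/wdz.png",cv2.resize(im[90:250,180:300],None,fx=3.7,fy=3.7,interpolation=cv2.INTER_CUBIC))
E
```

```text
blue (array([0.5237868 , 0.22816937], dtype=float32), np.float32(0.08508781), np.float32(0.0253985), np.float32(-0.22042286))
orange (array([0.5066693, 0.1451894], dtype=float32), np.float32(0.08405652), np.float32(0.025884477), np.float32(-0.21336937))
holder [[0.4288, 0.1201], [0.4653, 0.2877], [0.6052, 0.2567], [0.5674, 0.0842]]
bluetop [[0.4685, 0.2236], [0.4755, 0.2571], [0.5802, 0.2354], [0.5727, 0.1998]]
dock [ 0.53982535 -0.21777255] [[0.4802, -0.2818], [0.457, -0.1887], [0.6, -0.1524], [0.6221, -0.2481]] [np.float64(0.1458), np.float64(0.096), np.float64(0.1475), np.float64(0.0982)]
```

View pics/wdz.png

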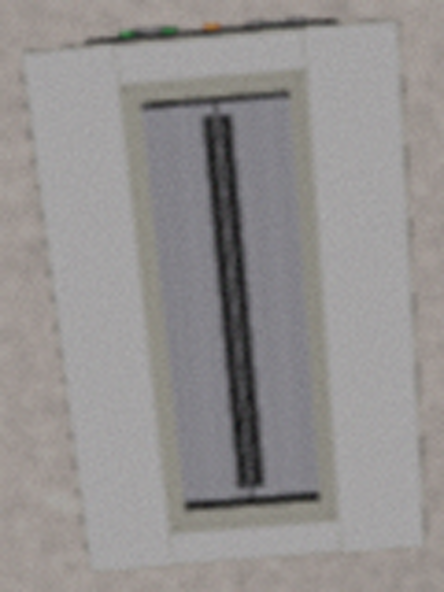

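The crop shows the white top's corners at crop pixels (25,52), (397,20), (422,545) and (92,570). The mouth's outer edge is at (120,87), (306,68), (338,518) and (172,532), and the flap is shut. I'll fit the dock pose, then grasp the blue cartridge.

```bash
python3 - <<'E'
from h import *
d=np.load("pics/wd.npz")
px=np.array([(25,52),(397,20),(422,545),(92,570),(120,87),(306,68),(338,518),(172,532)])/3.7+[180-.36,90-.36]
P=ray(d['K'],d['T'],px,.14)[:,:2]
# image up = world -x (dock -x); image left = world -y
M=np.array([[-75,-50],[-75,50],[75,50],[75,-50],[-63,-24],[-63,24],[63,24],[63,-24]])/1000
for s in(slice(0,4),slice(4,8),slice(0,8)):
    A,_=cv2.estimateAffinePartial2D(M[s].astype(np.float32),P[s].astype(np.float32),method=cv2.LMEDS,refineIters=20)
    c=P[s].mean(0);H=(M[s]-0).T@(P[s]-c);yaw=np.arctan2(H[0,1]-H[1,0],H[0,0]+H[1,1])
    sc=np.linalg.norm(P[s]-c)/np.linalg.norm(M[s]);Rr=np.array([[np.cos(yaw),-np.sin(yaw)],[np.sin(yaw),np.cos(yaw)]])
    print(c,yaw,sc,np.abs(P[s]-c-M[s]@Rr.T).max())
# grasp blue
B=[.5240,.2286];y=np.pi-.215
move_pose([*B,.16],quat(y));movel([*B,.058],v=.1,until_force=8) and print("contact!")
print(get_ft_force(),get_tcp_pos());command_gripper(0.0)
print(get_time(),get_grip_width(),get_finger_force(),get_ft_force())
E
```

```text
[ 0.54007768 -0.21810743] 0.24675685302509623 0.9845377534469612 0.0014989153638363117
[ 0.54016252 -0.21806608] 0.2525392451471351 1.0126681809470617 0.0011791182436821368
[ 0.5401201  -0.21808676] 0.2488687482302982 0.9947204213595083 0.0016120845435422526
[-0.00188027 -0.49023704 -0.02585655] [0.52448111 0.22880192 0.05858239]
7.4667 0.4144546357917498 29.768939316272736 [-0.19851514 -0.23959635 -0.37382405]
```

```bash
python3 - <<'E'
from h import *
movel([.5245,.2288,.28],v=.15);print(get_ft_force(),get_grip_width())
move_pose([.5401,-.2181,.28],quat(np.pi+.249));movel([.5401,-.2181,.202],v=.12)
wait(.3);print(get_time(),get_tcp_pos(),get_ft_force(),get_grip_width(),get_ft_torque())
a=read_camera("wrist")[:,:,::-1];b=read_camera("scene")[:,:,::-1]
cv2.imwrite("pics/in.png",np.hstack([a[60:360,100:420],cv2.resize(b[170:320,170:300],None,fx=2,fy=2,interpolation=cv2.INTER_CUBIC)]))
E
```

```text
[-1.20485539  0.72391743 -4.01863358] 0.4124637049175955
11.8417 [ 0.54038344 -0.21824634  0.20264152] [-0.61871607  0.46661999 -3.73476483] 0.4145851851937306 [0.03086749 0.05468818 0.02856465]
```

View pics/in.png

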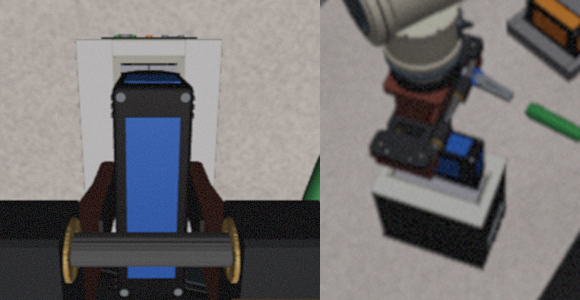

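The cartridge is lined up over the mouth: its centre is at about x=153 against the mouth's at about 150, which is within the lead-in. Now I'll insert it.

```bash
python3 - <<'E'
from h import *
for z in(.185,.17,.155,.143):
    s=movel([.5401,-.2181,z],v=.04,until_force=9)
    print(get_time(),s,get_tcp_pos().round(4),get_ft_force().round(2),get_ft_torque().round(2))
    if s: break
E
```

```text
12.5167 False [ 0.5401 -0.2181  0.1851] [-0.68  1.01 -0.25] [0.12 0.23 0.06]
13.0417 False [ 0.5399 -0.218   0.1695] [ 0.11 -1.03 -2.36] [0.01 0.03 0.09]
13.5667 False [ 0.5398 -0.218   0.1545] [ 0.54 -0.83 -3.58] [-0.05 -0.13  0.21]
14.0167 False [ 0.5395 -0.2179  0.1423] [ 0.24  0.46 -4.95] [-0.05  0.04  0.23]
```

```bash
python3 - <<'E'
from h import *
C=[.5401,-.2181]
command_gripper(1.0);movel([*get_tcp_pos()[:2],.225],v=.12)
im=read_camera("wrist")[:,:,::-1];cv2.imwrite("pics/rel.png",im)
command_gripper(0.0);move_pose([*C,.225],quat(np.pi/2+.249));movel([*C,.18],v=.1)
wait(.3);b=get_ft_force()[2];print(get_time(),b,get_tcp_pos(),get_ft_torque())
s=movel([*C,.155],v=.03,until_force=3);print("touch",s,get_time(),get_tcp_pos(),get_ft_force()-[0,0,b],get_ft_torque())
E
```

```text
19.4667 -0.16242112329793562 [ 0.54041162 -0.21823329  0.18059711] [-0.10051222  0.08868522 -0.02684018]
touch False 20.45 [ 0.54022233 -0.21816646  0.1551444 ] [ 0.22759175  0.53643308 -0.18899188] [-0.04277006  0.06780442  0.02236985]
```

View pics/rel.png

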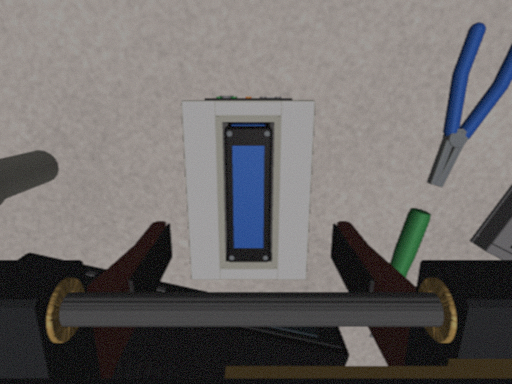

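The cartridge stands square in the mouth with its top label centred near (248,195). It has dropped a little lower. Now I'll press with the fingers shut.

```bash
python3 - <<'E'
from h import *
C=[.5401,-.2181];b=-.1;z=.150;last=0
while z>.086:
    L=get_ft_force()[2]-b;v=.025 if z>.113 else .008
    s=movel([*C,z],v=v,until_force=max(11.-abs(L),1.5))
    f=get_ft_force()[2]-b;print(f"{get_time():.2f} cmd {z:.4f} z {get_tcp_pos()[2]:.4f} f {f:.2f} {s}")
    if f>9.5: break
    z-=.005 if z>.113 else .002
E
```

```text
20.80 cmd 0.1500 z 0.1498 f -0.00 False
21.15 cmd 0.1450 z 0.1448 f -0.87 False
21.50 cmd 0.1400 z 0.1401 f 1.54 False
21.85 cmd 0.1350 z 0.1346 f 0.94 False
22.20 cmd 0.1300 z 0.1295 f 0.07 False
22.55 cmd 0.1250 z 0.1246 f 1.08 False
22.90 cmd 0.1200 z 0.1197 f 0.06 False
23.25 cmd 0.1150 z 0.1147 f -0.46 False
24.02 cmd 0.1100 z 0.1099 f 0.80 False
24.43 cmd 0.1080 z 0.1081 f 4.39 False
24.82 cmd 0.1060 z 0.1062 f 4.85 False
25.05 cmd 0.1040 z 0.1057 f 5.76 True
25.27 cmd 0.1020 z 0.1057 f 4.74 True
25.53 cmd 0.1000 z 0.1057 f 5.64 True
25.82 cmd 0.0980 z 0.1057 f 5.40 True
26.13 cmd 0.0960 z 0.1057 f 5.38 True
26.48 cmd 0.0940 z 0.1057 f 5.28 True
26.86 cmd 0.0920 z 0.1057 f 4.21 True
27.28 cmd 0.0900 z 0.1057 f 5.18 True
27.72 cmd 0.0880 z 0.1057 f 4.81 True
```

```bash
python3 - <<'E'
from h import *
C=[.5401,-.2181]
movel([*C,.113],v=.02);wait(.3);b=np.mean([get_ft_force()[2] for _ in range(3)]);print("base",b)
for z in(.109,.1075,.1065):
    movel([*C,z],v=.008,until_force=10);print(z,get_tcp_pos()[2],get_ft_force()[2]-b)
L=get_ft_force()[2]-b
s=movel([*C,.098],v=.008,until_force=12.5-max(L,0));print(s,get_tcp_pos(),get_ft_force()-[0,0,b],get_ft_torque())
wait(.5);print(get_tcp_pos()[2],get_ft_force()[2]-b)
movel([*C,.24],v=.08)
cv2.imwrite("pics/fin.png",read_camera("wrist")[:,:,::-1]);print(get_time())
E
```

```text
base 0.0461699019412683
0.109 0.10909708502839192 -0.02402451933323191
0.1075 0.10735682524228576 -0.08919614892019795
0.1065 0.10641443684877205 0.48979513307969874
True [ 0.54008885 -0.2182706   0.10573557] [-1.89551113  0.28626203  4.07329067] [-0.0661164   0.16760584 -0.04120593]
0.10573175609930989 5.067216151881335
32.6
```

View pics/fin.png

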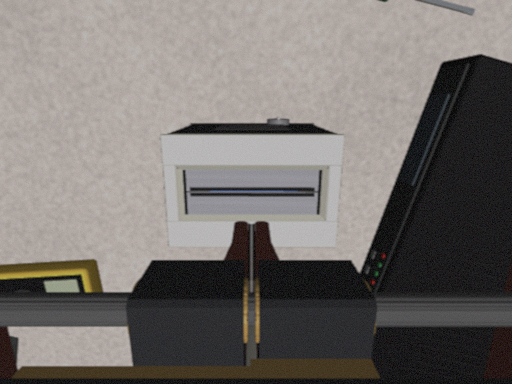

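The wrist view shows the flap shut over the cartridge, with both leaves level and the centre slit at about y=191. The cartridge stayed at its hard stop, 34 mm deep, when I re-checked it. I'm handing the job in.

```bash
python3 -c "
from station import *
print(get_time(),job_done())"
```

```text
the job is handed in; nothing more can be done
32.6 None
```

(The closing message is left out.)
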